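# Brush off a trim die and hold a loupe over it at its focal height

### The arm

A 6-joint arm with a two-finger parallel gripper is mounted at the origin on the work surface. World frame = base frame: x ahead of the robot, y to its left, z up, the work surface at z = 0. Lengths are in m, angles in rad, forces in N, time in s.
With the tool pointing down it reaches from about 0.275 to 0.875 m from the base axis. Payload 12.5 kg.
Tool frame: the origin (TCP) lies at the very end of the fingers, on their centre line; the grasp point (between the pads) lies 19 mm behind it (robot.hold_point_z is the distance from the TCP to the grasp point, in m); z points along the fingers, y is the direction in which the jaws open and shut (so a half turn about z gives the same grasp; the last joint's range is limited). The gripper opens to 85 mm and grips with 20 to 120 N. Pads are 22 mm wide; open, the fingers measure 114 mm over their backs; the gripper's body (76 mm by 85 mm) begins 54 mm behind the grasp point. The pads swing forward as they close: fully open they stand 13 mm farther back than shut.
Start: joints at [1.103, 0.351, 1.652, -0, 1.139, -0.085], TCP at [0.205, 0.51, 0.231] pointing down, gripper open.
Joint ranges: [-2.75, 2.75], [-0.79, 2.1], [0.01, 2.65], [-1.57, 4.71], [0.07, 3.14], [-2.87, 2.87]. Speed limits (rad/s): [2.22, 2.22, 2.79, 3.14, 3.14, 3.14].

### API

Orientations are given as a rotation vector (axis times angle).
In Python, from workcell import monitor, read_camera, robot, finder gives the robot as it stands.
- The arm moves only by the shell command python3 -m inch 'ROWS'. ROWS is JSON, a list of rows, each a list of 3 entries, a list of its own where there are three numbers: the gripper's target within -1 to 1 (shut at 1, half-way at 0, fully open at -1), then the shift along the tool's x, y, z in m, then the turn about the tool's z in degrees. In form: [[fingers, [dx, dy, dz], turn], ...]. A call has 1 to 8 rows; each row shifts and turns the commanded pose from where the row before left it, along the tool's axes as they then stand; what a row does not reach is not made up. A row lasts 1/8 s, in which the tool goes at most 62.5 mm and 10.7 degrees, less where a joint would pass 70% of its speed; a pose out of reach is approached as far as the arm can. A call is refused whole if a number of a shift passes 0.0625 or a number of a turn 10.7, either way. A call with a gripper value outside its range is refused whole. The fingers move at their own pace and stop on an object; the grip force is fixed at half the most. Time passes only in rows, so rows that do not move let the fingers close. It gives the time, the measured TCP pose, the force and the opening at its end, in the units of the state.
- monitor.observe(): the state, without advancing time (a new reading comes with each control period).
- read_camera(name): name is "scene" or "top" or "wrist"; returns a dict with "pixels" (400x640x3 uint8, red, green, blue), "intrinsics" (3x3 intrinsics, pixels), "distortion" ([k1, k2, p1, p2, k3] as OpenCV has them; the pictures are not rectified), "cam_to_world" (4x4, takes a point from camera to world coordinates). Camera axes: x right, y down, z forward; pixel columns grow to the right and rows downward; lengths in m; the calibration is good to about 2 mm. A picture is of the moment at which its call begins. There is no depth.
- robot.hand_in(): hands the job in, once; it reports no verdict.
Trained networks look in a picture, given as the dict that the camera call returned (one of the last four; its "shot" number tells which), for a name from the list of things; names that differ only in an ending like _2 or _b are one class to them, and where a whole thing is asked for, a point or a joint stands for the part that bears it (a point fixed in the world has none). Each returns a list of dicts, best first, with "p" (0 to 1); they miss things now and then, are a little off and sometimes report something else, mostly with a low value. They report only what shows in the picture. A call takes as long as a camera call. They do not tell look-alikes from the thing itself.
- finder.outline_of(picture, query): "pixels" (400x640 bool, what is visible of it) and "pixel" ([column, row] in pixels, amid what is visible of it).
The state is a dict: "clock": time; "joint_positions": joint angles; "qvel": joint speeds; "tau": joint torques, N m; "tcp_pos": TCP position; "ee_rot": TCP orientation; "wrist_force": force on the tool from outside, world axes, zero at the start; "ft_torque": the same for the moment, N m; "finger_gap": finger opening in m.
Only numpy, scipy, OpenCV 4.12 (cv2) and the standard library are available. Lean on these libraries where they do the work, as an engineer would, in place of code of your own. Each camera call takes 0.05 s, during which the arm holds its last target.

### The job

Check the trim die's edge: with the block brush, sweep all five sprue stubs off the die plate into the catch tray at its end (do not touch them with the gripper or the loupe), and put the brush back down on the bench, off the plate and tray. Then take the loupe and hold it level, its lens centred straight above the die button and at the height of the gauge's pointer tip, touching neither the die set nor the gauge with it; the program finishes while still holding it there, in mid-air and still. Leave the pointer's setting and everything else on the bench as they are.

Things in the scene. Friction and masses are not known exactly. Their poses are not given: they have to be found in the camera images.
- die_set: lower half of a trim die, screwed down: flat steel plate 170 mm (its x) by 220 mm (its y), top face 30 mm above the bench; origin at the bench under the plate's centre, z up. Two guide pillars, 16 mm thick (26 mm collars at the foot), at x = +68, y = -92 and +92 mm, reach 112 mm above the bench. The catch tray is fixed to the plate's +y end and belongs to the die set
- die_face (a point): the die: a round steel button 34 mm across with a small dark slot, set flush in the middle of the plate's top face (at the start partly covered by a scrap); this point is its centre, on the face, 30 mm above the bench
- tray_floor (a point): open sheet-metal catch tray along the whole +y end of the plate: in the die set's frame x from -85 to +85, y from +110 to +220 mm; floor 3 mm and rim 30 mm above the bench, 2 mm walls on its three outer sides, none towards the plate, so scraps pushed straight over the plate's edge drop in. This point is the centre of its floor; axes as the die set's
- pointer_tip (a point): tip of the height gauge's pointer, a level steel blade 12 mm wide tapering to 5 mm, reaching 72 mm from the upright rule over the rear of the plate; held by friction at the loupe's focal height, which is the height of this point (85 to 125 mm above the bench). The tip lies about 65 to 95 mm from the die's axis, on the plate's +x side. z up
- gauge: height gauge standing behind the plate (its +x side): dark base 62 x 50 mm, upright graduated steel rule, 172 mm tall in all, with the pointer's slider on it; does not move; origin at the centre of the base's underside; the pointer points along its -x
- brush: block brush standing on its bristles: wooden back 110 mm long (x) by 28 mm wide (y), 22 mm thick, its top 57 mm above the bench, over 35 mm of stiff bristles (104 x 22 mm; they do not bend noticeably), 90 g; origin at the bench under its middle
- brush_middle (a point): centre of the brush's wooden back, 46 mm above the tips of the bristles; the place to grip, across the 28 mm width
- loupe: hand loupe lying flat: round lens in a dark rim 68 mm across, 14 mm thick, and a straight black handle 84 mm long, 20 mm wide, 16 mm thick; about 90 g. Origin under the handle's centreline, near the centre of mass: grip there across the width (y). x points to the lens, z up; the handle reaches from x = +20 to -64 mm
- loupe_lens (a point): centre of the loupe's lens, 65 mm along +x from the loupe's origin and 8 mm above the underside of the handle, on the middle plane of the lens; its z is the optical axis
- scrap1: white plastic sprue stub, a block 20 x 15 x 14 mm high with a 5 mm high round stump on top, about 11 g, lying on the trim die's plate at the start; origin at the centre of the block
- scrap2: white plastic sprue stub, a block 18 x 15 x 13 mm high with a 5 mm high round stump on top, about 11 g, lying on the trim die's plate at the start; origin at the centre of the block
- scrap3: white plastic sprue stub, a block 19 x 14 x 13 mm high with a 5 mm high round stump on top, about 11 g, lying on the trim die's plate at the start; origin at the centre of the block
- scrap4: white plastic sprue stub, a block 20 x 14 x 14 mm high with a 5 mm high round stump on top, about 11 g, lying on the trim die's plate at the start; origin at the centre of the block
- scrap5: white plastic sprue stub, a block 17 x 16 x 13 mm high with a 5 mm high round stump on top, about 11 g, lying on the trim die's plate at the start; origin at the centre of the block
- scissors: pair of scissors with black handles and steel blades, about 180 mm long and 75 mm wide, lying flat, 10 mm high; origin under the middle of its length (bystander)
- marker: marker pen with white barrel and black cap, 125 mm long, 15 mm thick, lying; origin under the middle (bystander)
- jar: small pale screw-cap jar with white lid, 42 mm in diameter, 62 mm high, standing; origin at the centre of its underside (bystander)
- label_roll: roll of blank paper labels lying on its flat side, 76 mm in diameter, 38 mm high; origin at the centre of its underside (bystander)
- kit_carton: closed white kit carton 80 x 125 x 58 mm high, lying on its base; origin at the centre of its underside (bystander)
- hex_key: L-shaped dark steel hex key, about 105 x 35 mm, 8 mm thick, lying flat; origin near the middle of the long leg (bystander)
Not all that is in view belongs to the job. Leave any purple look-alike of the loupe alone.

How it is judged:
By the outcome, as a careful person would: the job done as asked, in the order asked, and still so for the second after the job is handed in, while the arm keeps its last pose, push and grip.
It also fails if it takes over 70 s, if anything falls off the work surface, if the arm or the gripper's body presses on something with over 40 N, if the wrist force passes 120 N, or if a joint passes its speed limit or range.

## Working session

There is one attempt and no reset: what is moved stays moved. The work goes in short steps, Python scripts to look and compute and a shell command to move; the robot and the scene stay as the last step left them, time stands still between calls to the robot, and variables do not carry over. Pictures are saved under pics/ and viewed, and the job is handed in when it is done.

```bash
ls; mkdir -p pics; cat > h.py <<'E'
import numpy as np, cv2
from workcell import monitor, read_camera, robot, finder
def save(n,img): cv2.imwrite('pics/'+n+'.png', img[:,:,::-1])
def ray(c,px):
    u=cv2.undistortPoints(np.array([[px]],float),np.array(c['intrinsics']),np.array(c['distortion']))[0,0]
    T=np.array(c['cam_to_world']); d=T[:3,:3]@np.array([u[0],u[1],1]); return T[:3,3],d
def atz(c,px,z):
    o,d=ray(c,px); return o+d*(z-o[2])/d[2]
def proj(c,P):
    T=np.linalg.inv(np.array(c['cam_to_world'])); r,_=cv2.Rodrigues(T[:3,:3])
    return cv2.projectPoints(np.array(P,float).reshape(-1,3),r,T[:3,3],np.array(c['intrinsics']),np.array(c['distortion']))[0][:,0]
E
python3 - <<'E'
from h import *
s=monitor.observe()
for k,v in s.items(): print(k,np.round(v,3))
for n in ['scene','top','wrist']:
    c=read_camera(n); save(n+'0',c['pixels']); print(n,np.round(c['cam_to_world'],3).tolist(),np.round(c['intrinsics'],1).tolist(),c['distortion'])
E
```

```text
pics
clock 0.0
joint_positions [ 1.103  0.351  1.652  0.     1.139 -0.085]
qvel [-0.    -0.    -0.001  0.    -0.001 -0.   ]
tau [ 1.0000e-03 -5.0610e+01 -2.9141e+01 -0.0000e+00  5.0000e-03 -0.0000e+00]
tcp_pos [0.205 0.51  0.231]
ee_rot [-5.980e-01 -3.084e+00  2.000e-03]
wrist_force [ 0.003  0.643 -0.087]
ft_torque [-0.007 -0.007 -0.045]
finger_gap 0.085
scene [[0.817, 0.473, -0.329, 0.962], [0.576, -0.678, 0.457, -0.545], [-0.007, -0.563, -0.826, 1.208], [0.0, 0.0, 0.0, 1.0]] [[496.5, 0.0, 316.1], [0.0, 496.5, 195.7], [0.0, 0.0, 1.0]] [-0.1156654  0.         0.         0.         0.       ]
top [[0.027, -0.987, 0.158, 0.287], [-0.999, -0.03, -0.019, 0.081], [0.023, -0.158, -0.987, 1.393], [0.0, 0.0, 0.0, 1.0]] [[488.9, 0.0, 317.7], [0.0, 488.9, 199.6], [0.0, 0.0, 1.0]] [0.03206222 0.         0.         0.         0.        ]
wrist [[0.373, 0.885, 0.279, 0.133], [0.928, -0.356, -0.113, 0.539], [-0.001, 0.301, -0.954, 0.373], [0.0, 0.0, 0.0, 1.0]] [[342.3, 0.0, 320.1], [0.0, 342.3, 193.3], [0.0, 0.0, 1.0]] [-0.03226122  0.          0.          0.          0.        ]
```

View pics/scene0.png

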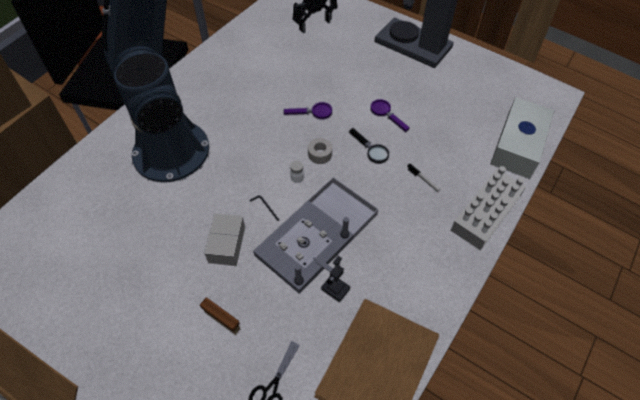

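View pics/top0.png

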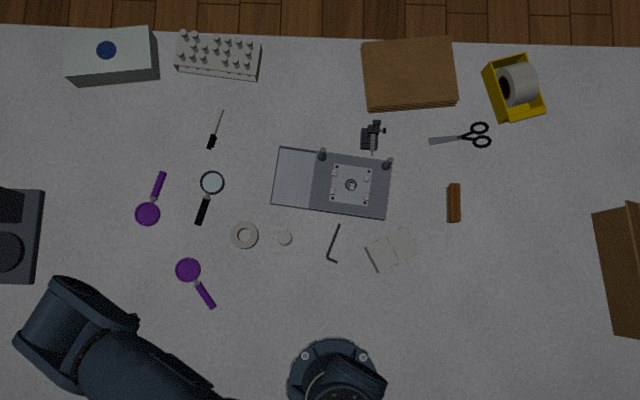

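View pics/wrist0.png

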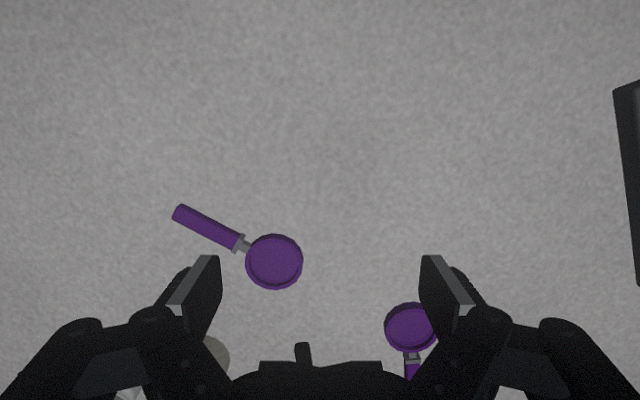

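```bash
python3 - <<'E'
from h import *
c=read_camera('top'); a=c['pixels']
save('c1',cv2.resize(a[110:240,255:475],None,fx=3.6,fy=3.6,interpolation=cv2.INTER_CUBIC))
s=read_camera('scene'); b=s['pixels']
save('c2',cv2.resize(b[170:340,190:390],None,fx=3.5,fy=3.5,interpolation=cv2.INTER_CUBIC))
for cam,n in((c,'t'),(s,'s')):
  for q in ['die_set','die_face','tray_floor','pointer_tip','gauge','brush','brush_middle','loupe','loupe_lens','scrap1','kit_carton','hex_key','jar']:
    try:
        r=finder.outline_of(cam,q)
        print(n,q,[(round(x['p'],2),np.round(x['pixel'],1).tolist(),int(x['pixels'].sum())) for x in r[:6]])
    except Exception as e: print(q,e)
    if q=='brush_middle': np.save('m',0)
E
```

```text
t die_set [(0.56, [330.1, 183.2], 6827)]
t die_face [(0.81, [327.9, 183.9], 6890)]
t tray_floor [(0.62, [331.3, 180.5], 6648), (0.3, [372.8, 136.4], 556)]
t pointer_tip [(0.75, [371.5, 133.4], 251), (0.66, [213.3, 135.1], 200)]
t gauge [(0.57, [374.4, 138.5], 527)]
t brush [(0.97, [449.9, 204.6], 549)]
t brush_middle [(0.79, [454.0, 202.6], 541), (0.59, [213.7, 131.9], 191)]
t loupe [(0.87, [207.3, 186.6], 737), (0.78, [190.8, 275.5], 710), (0.57, [150.1, 209.7], 731)]
t loupe_lens [(0.98, [204.1, 185.5], 653), (0.94, [152.6, 208.4], 764), (0.86, [193.0, 273.6], 703), (0.65, [240.6, 231.0], 521)]
t scrap1 [(0.21, [283.9, 236.2], 187)]
t kit_carton [(0.61, [390.6, 250.4], 1374)]
t hex_key []
t jar [(0.61, [326.1, 183.4], 6897), (0.57, [283.7, 237.0], 186), (0.23, [365.5, 196.9], 33)]
s die_set [(0.61, [318.0, 235.1], 6612)]
s die_face [(0.83, [317.4, 233.9], 6937)]
s tray_floor [(0.58, [314.8, 227.9], 6744)]
s pointer_tip [(0.57, [328.0, 268.6], 273)]
s gauge [(0.56, [337.2, 282.8], 733), (0.28, [319.7, 149.7], 540)]
s brush [(0.95, [218.8, 314.2], 629), (0.17, [316.7, 234.9], 6601)]
s brush_middle [(0.72, [218.3, 314.2], 600), (0.68, [313.6, 233.8], 6886)]
s loupe [(0.96, [388.1, 108.8], 488), (0.63, [375.4, 145.5], 509), (0.55, [316.1, 111.2], 499)]
s loupe_lens [(0.89, [387.4, 112.2], 542), (0.83, [372.5, 149.9], 569)]
s scrap1 [(0.63, [300.8, 257.8], 30), (0.61, [302.0, 238.9], 42), (0.56, [322.1, 231.1], 33), (0.39, [338.0, 282.3], 701)]
s kit_carton [(0.58, [223.6, 239.5], 1675)]
s hex_key [(0.28, [221.4, 315.5], 642)]
s jar [(0.61, [296.4, 170.6], 268), (0.31, [334.3, 283.0], 714)]
```

View pics/c1.png

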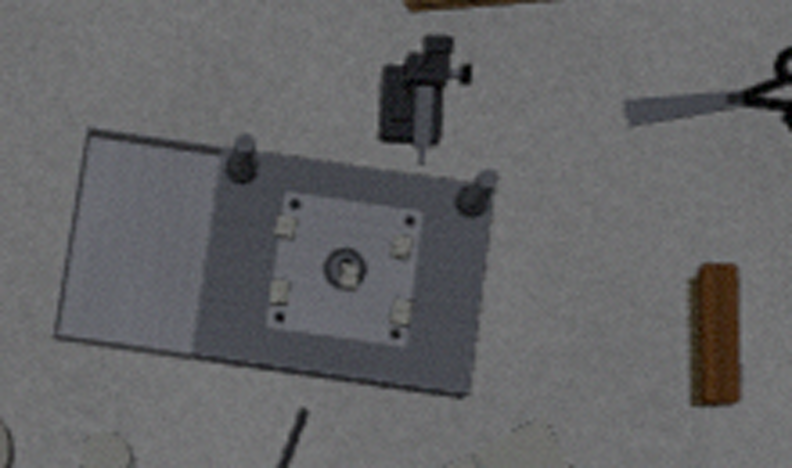

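View pics/c2.png

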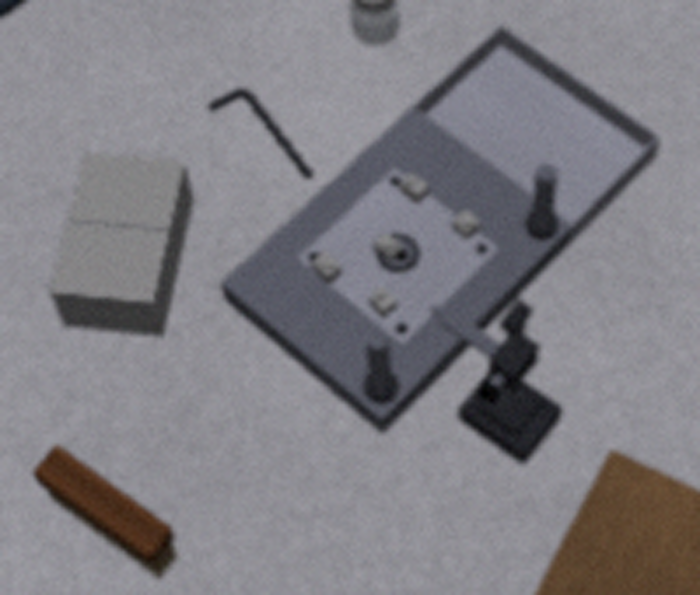

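```bash
cat > coarse.py <<'E'
from h import *
from scipy.optimize import least_squares
c=read_camera('top'); s=read_camera('scene')
t=lambda p:[255+(p[0]-1.3)/3.6,110+(p[1]-1.3)/3.6]
ss=lambda p:[190+(p[0]-1.25)/3.5,170+(p[1]-1.25)/3.5]
M={'trayTR':[.085,.22,.03],'trayTL':[-.085,.22,.03],'jR':[.085,.11,.03],'jL':[-.085,.11,.03],'pR':[.085,-.11,.03],'pL':[-.085,-.11,.03]}
top={'trayTR':(90,130),'trayTL':(55,336),'jR':(222,150),'jL':(195,354),'pR':(495,180),'pL':(467,392)}
scn={'trayTR':(656,142),'trayTL':(503,32),'jL':(418,110),'pL':(226,285),'pR':(382,420)}
A=[(c,M[k],t(v)) for k,v in top.items()]+[(s,M[k],ss(v)) for k,v in scn.items()]
def W(q,P):
    P=np.array(P); return np.array([q[0]+np.cos(q[2])*P[0]-np.sin(q[2])*P[1],q[1]+np.sin(q[2])*P[0]+np.cos(q[2])*P[1],P[2]])
def f(q): return np.concatenate([proj(k,W(q,P))[0]-px for k,P,px in A])
for B in (A[:6],A[6:],A):
    AA=B
    g=lambda q: np.concatenate([proj(k,W(q,P))[0]-px for k,P,px in AA])
    r=least_squares(g,[.43,.08,0]); print(np.round(r.x,4),np.round(r.fun,1))
die=r.x
# brush top corners z=.057
for p in [(703,264),(738,265),(738,405),(697,405)]: print('brush',atz(c,t(p),.057)[:2].round(4))
# loupe
for n,q in (('lens',(211.5,183)),('hend',(198,223)),('hstart',(206,200))): print(n,atz(c,q,.01)[:2].round(4))
for n,q in (('lens',(378,154)),('hend',(352,131)),('hstart',(367,145))): print(n,atz(s,q,.01)[:2].round(4))
# scraps die frame from top
for p in [(285,224),(279,291),(350,272),(401,244),(400,311)]:
    w=atz(c,t(p),.044)[:2]-die[:2]; R=np.array([[np.cos(die[2]),np.sin(die[2])],[-np.sin(die[2]),np.cos(die[2])]]); print('scrap',(R@w).round(4))
# pointer tip triangulate
o1,d1=ray(c,t((422,162))); o2,d2=ray(s,ss((436,310)))
X=np.linalg.lstsq(np.c_[d1,-d2],o2-o1,rcond=None)[0]; print('tip',o1+d1*X[0],o2+d2*X[1])
E
python3 coarse.py
```

```text
[ 0.5527 -0.0377 -0.1046] [-1.3 -0.6 -0.2  0.2  0.1 -1.1 -0.4  0.4  0.2  0.8  1.6  0.2]
[ 0.5555 -0.0393 -0.1218] [ 2.  -0.4  0.3 -1.4 -0.8 -0.6 -1.5  0.3  0.1  1.3]
[ 0.5539 -0.0382 -0.112 ] [-0.8 -1.5 -0.2 -0.8  0.5 -1.7 -0.4 -0.3  0.6  0.7  1.5  0.1  1.3 -1.5
 -0.7 -2.1 -1.5 -1.1 -1.7  0.1  0.4  0.6]
brush [ 0.5593 -0.3125]
brush [ 0.5593 -0.3397]
brush [ 0.45   -0.3375]
brush [ 0.4491 -0.3061]
lens [0.5475 0.3599]
hend [0.4315 0.3907]
hstart [0.4978 0.3725]
lens [0.5525 0.3555]
hend [0.4348 0.3891]
hstart [0.5053 0.3668]
scrap [0.0241 0.0533]
scrap [-0.0294  0.0508]
scrap [-0.0066 -0.0021]
scrap [ 0.0213 -0.0389]
scrap [-0.0317 -0.0446]
tip [ 0.62371161 -0.08829451  0.09592856] [ 0.62463636 -0.08733313  0.09604335]
```

```bash
python3 -m inch '[[-1,[0,0,-0.03],-10.6],[-1,[0,0,-0.03],-10.6],[-1,[-0.03,-0.05,0],-0.7],[-1,[-0.03,-0.05,0],0],[-1,[-0.03,-0.05,0],0],[-1,[-0.03,-0.05,0],0],[-1,[-0.03,-0.05,0],0],[-1,[-0.03,-0.05,0],0]]'; python3 -m inch '[[-1,[-0.03,-0.05,0],0],[-1,[-0.03,-0.05,0],0],[-1,[-0.03,-0.05,0],0],[-1,[-0.03,-0.05,0],0],[-1,[-0.03,-0.05,0],0],[-1,[-0.03,0,0],0],[-1,[0,0,0],0]]'
python3 - <<'E'
from h import *
c=read_camera('wrist'); save('w1',c['pixels']); t=read_camera('top'); save('t1',t['pixels'])
np.savez('w1.npz',p=c['pixels'],intrinsics=c['intrinsics'],distortion=c['distortion'],cam_to_world=c['cam_to_world'])
print(monitor.observe()['ee_rot'])
for q in ['die_face','pointer_tip','scrap1','gauge']:
    r=finder.outline_of(c,q); print(q,[(round(x['p'],2),np.round(x['pixel'],1).tolist(),int(x['pixels'].sum())) for x in r[:7]])
E
```

```text
clock: 2.65
tcp_pos: [0.3853, 0.208, 0.2915]
ee_rot: [0.001, 3.141, 0.0]
wrist_force: [0.1, 0.8, -0.4]
finger_gap: 0.0855
clock: 3.52
tcp_pos: [0.5655, -0.041, 0.2907]
ee_rot: [-0.002, -3.141, -0.0]
wrist_force: [0.2, 0.4, 0.3]
finger_gap: 0.0853
[-5.17320813e-04 -3.14077910e+00 -2.27468100e-04]
die_face [(0.96, [369.3, 139.7], 39069), (0.44, [278.0, 274.3], 1302)]
pointer_tip [(0.64, [279.7, 270.8], 1444), (0.59, [370.1, 139.5], 39087)]
scrap1 [(0.81, [366.8, 122.4], 206), (0.77, [365.1, 168.8], 228), (0.67, [286.0, 112.4], 211), (0.56, [287.6, 158.7], 196), (0.47, [320.6, 135.1], 206)]
gauge [(0.78, [279.4, 264.6], 3374)]
```

View pics/w1.png

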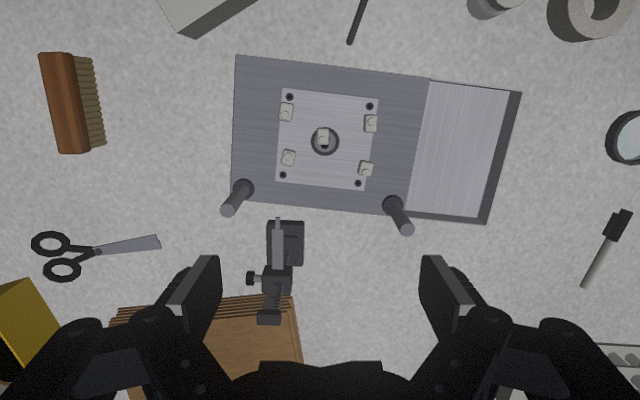

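```bash
python3 - <<'E'
from h import *
p=np.load('w1.npz')['p']
save('w1a',cv2.resize(p[40:240,215:415],None,fx=3,fy=3,interpolation=cv2.INTER_CUBIC))
save('w1b',cv2.resize(p[40:240,370:540],None,fx=3,fy=3,interpolation=cv2.INTER_CUBIC))
save('w1c',cv2.resize(p[30:170,20:120],None,fx=4,fy=4,interpolation=cv2.INTER_CUBIC))
E
```

```text
(no output)
```

View pics/w1a.png

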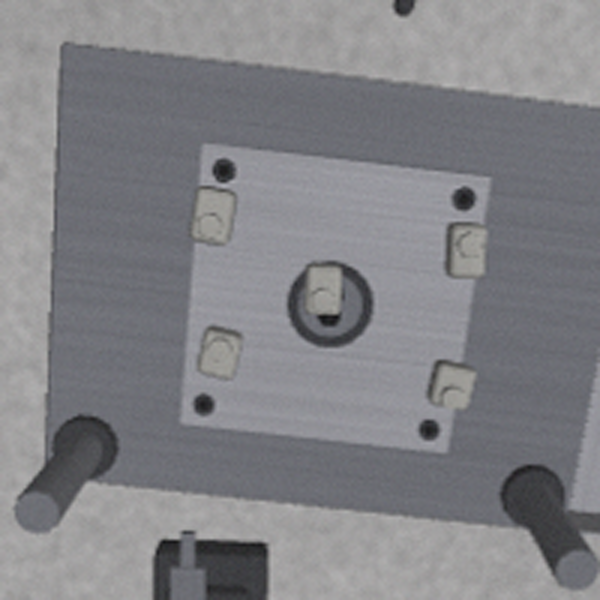

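View pics/w1b.png

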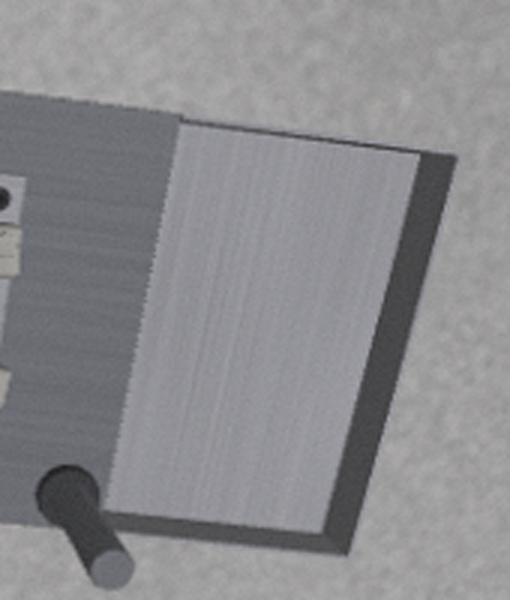

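View pics/w1c.png

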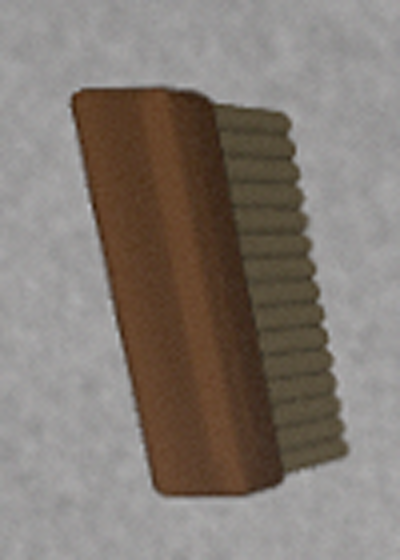

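```bash
cat > fit.py <<'E'
from h import *
from scipy.optimize import least_squares
c=dict(np.load('w1.npz')); 
a=lambda p:[215+(p[0]-1)/3,40+(p[1]-1)/3]; b=lambda p:[370+(p[0]-1)/3,40+(p[1]-1)/3]; d=lambda p:[20+(p[0]-1.5)/4,30+(p[1]-1.5)/4]
A=[([-.085,-.11,.03],a((62,43))),([.085,-.11,.03],a((46,482))),([-.085,.11,.03],b((180,114))),([-.085,.22,.03],b((457,156))),([.085,.22,.03],b((348,554))),([.068,-.092,.112],a((40,509))),([.068,.092,.112],a((575,568))),([0,0,.03],a((331,304)))]
def W(q,P):
    P=np.array(P); return np.array([q[0]+np.cos(q[2])*P[0]-np.sin(q[2])*P[1],q[1]+np.sin(q[2])*P[0]+np.cos(q[2])*P[1],P[2]])
g=lambda q: np.concatenate([proj(c,W(q,P))[0]-px for P,px in A])
r=least_squares(g,[.55,-.04,-.1],loss='soft_l1'); print(r.x.round(4),g(r.x).round(1)); q=r.x
print('button',atz(c,a((331,304)),.03).round(4))
R=np.array([[np.cos(q[2]),np.sin(q[2])],[-np.sin(q[2]),np.cos(q[2])]])
for p in [(214,220),(220,352),(323,295),(467,245),(453,384)]: print('scrap',(R@(atz(c,a(p),.044)[:2]-q[:2])).round(4))
o,v=ray(c,a((188,531)))
for z in (.085,.095,.105,.115,.125): print('tip',z,(o+v*(z-o[2])/v[2]).round(4),(R@((o+v*(z-o[2])/v[2])[:2]-q[:2])).round(4))
print('brush tips',atz(c,d((345,458)),0).round(4),atz(c,d((290,118)),0).round(4),'topedge',atz(c,d((75,95)),.055).round(4),atz(c,d((158,490)),.055).round(4))
E
python3 fit.py
```

```text
[ 0.5508 -0.0355 -0.1152] [-1.  -0.4 -1.4 -1.2  0.9 -0.2  2.3 -1.7  1.1  2.4 -1.7  1.7  0.8  1.2
 -0.5  0.2]
button [ 0.5505 -0.0349  0.03  ]
scrap [-0.0286 -0.0466]
scrap [ 0.0207 -0.0401]
scrap [-0.0055 -0.0033]
scrap [-0.0302  0.048 ]
scrap [0.023  0.0509]
tip 0.085 [ 0.6245 -0.0874  0.085 ] [ 0.0791 -0.0431]
tip 0.095 [ 0.6205 -0.0861  0.095 ] [ 0.0751 -0.0422]
tip 0.105 [ 0.6166 -0.0847  0.105 ] [ 0.071  -0.0413]
tip 0.115 [ 0.6127 -0.0834  0.115 ] [ 0.067  -0.0404]
tip 0.125 [ 0.6088 -0.082   0.125 ] [ 0.0629 -0.0395]
brush tips [ 0.5579 -0.3162  0.    ] [ 0.4551 -0.3146  0.    ] topedge [ 0.4524 -0.3372  0.055 ] [ 0.5577 -0.3376  0.055 ]
```

```bash
python3 -m inch '[[-1,[0.01,-0.05,0],0],[-1,[0.01,-0.05,0],0],[-1,[0.01,-0.05,0],0],[-1,[0.01,-0.05,0],0],[-1,[0.01,-0.05,0.03],0],[-1,[0.01,-0.034,0.05],0],[-1,[0,0,0.05],0],[-1,[0,0,0],0]]'
python3 - <<'E'
from h import *
c=read_camera('wrist'); save('w2',c['pixels']);print(monitor.observe()['tcp_pos'])
np.savez('w2.npz',p=c['pixels'],intrinsics=c['intrinsics'],distortion=c['distortion'],cam_to_world=c['cam_to_world'])
r=finder.outline_of(c,'brush'); 
for x in r[:2]:
  m=x['pixels']; print(x['p'],m.sum(),x['pixel'],cv2.minAreaRect(np.argwhere(m)[:,::-1].astype(np.float32)))
E
```

```text
clock: 4.82
tcp_pos: [0.5026, -0.3232, 0.1586]
ee_rot: [-0.001, -3.136, -0.006]
wrist_force: [0.4, -0.4, 1.8]
finger_gap: 0.0853
[ 0.50409579 -0.32385254  0.16146821]
0.92 5048 [317.4, 188.0] ((315.5, 191.0), (140.0, 39.0), 90.0)
0.22 23224 [569.0, 228.2] ((562.5, 221.0), (196.0, 153.0), 90.0)
```

View pics/w2.png

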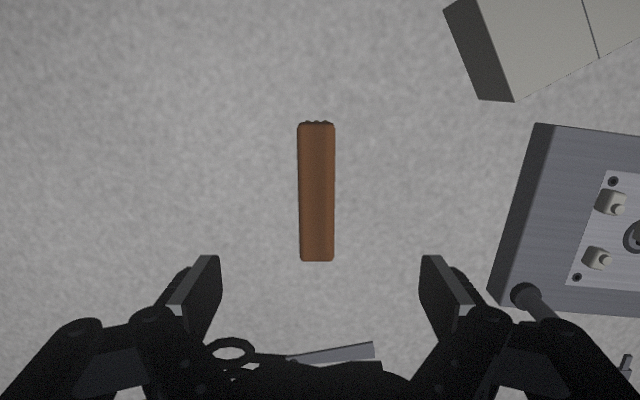

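```bash
python3 - <<'E'
from h import *
c=dict(np.load('w2.npz'))
for p in [(298,128),(335,128),(300,260),(334,260)]: print(atz(c,p,.055).round(4))
E
```

```text
[ 0.4536 -0.3382  0.055 ]
[ 0.4536 -0.3118  0.055 ]
[ 0.5584 -0.3387  0.055 ]
[ 0.5584 -0.3114  0.055 ]
```

```bash
python3 -m inch '[[-1,[-0.002,-0.001,0.045],0],[-1,[0,0,0.045],0],[-1,[0,0,0.03],0],[-1,[0,0,0.0145],0],[1,[0,0,0],0],[1,[0,0,0],0],[1,[0,0,0],0],[1,[0,0,0],0]]'; python3 -m inch '[[1,[0,0,0],0],[1,[0,0,0],0],[1,[0,0,0],0],[1,[0,0,0],0]]'
```

```text
clock: 5.92
tcp_pos: [0.507, -0.3259, 0.0281]
ee_rot: [0.001, 3.14, -0.002]
wrist_force: [-1.2, 0.3, 6.0]
finger_gap: 0.0267
clock: 6.42
tcp_pos: [0.507, -0.3259, 0.0281]
ee_rot: [0.001, 3.14, -0.002]
wrist_force: [-1.2, -0.3, 7.1]
finger_gap: 0.0271
```

```bash
python3 -m inch '[[1,[0,0,-0.025],0],[1,[0,0,-0.03],0],[1,[0,0,0],3.3],[1,[0,0,0],3.3],[1,[-0.002,0.03,0],0],[1,[0,0.03,0],0],[1,[0,0.03,0],0],[1,[0,0,0],0]]'
python3 - <<'E'
from h import *
c=read_camera('wrist'); save('w3',c['pixels']);s=monitor.observe();print(s['tcp_pos'],s['finger_gap'],s['ee_rot'])
E
```

```text
clock: 7.42
tcp_pos: [0.5189, -0.2347, 0.0823]
ee_rot: [0.179, 3.136, 0.0]
wrist_force: [-0.2, 0.3, 0.3]
finger_gap: 0.0274
[ 0.5189726  -0.23578793  0.08226297] 0.02695780298193291 [ 1.79602182e-01  3.13596747e+00 -5.22962888e-04]
```

View pics/w3.png

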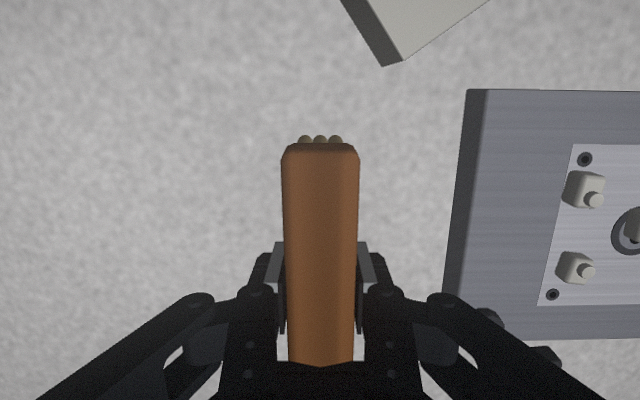

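```bash
python3 -m inch '[[1,[0,0.03,0],0],[1,[0,0.03,0],0],[1,[0,0.03,0],0],[1,[0,0.032,0],0],[1,[0,0,0.01],0],[1,[0,0,0.008],0],[1,[0,0,0.004],0],[1,[0,0,0],0]]'
python3 - <<'E'
from h import *
c=read_camera('wrist'); save('w4',c['pixels']);s=monitor.observe();print(s['tcp_pos'],s['wrist_force'],s['finger_gap'],s['ee_rot'])
E
```

```text
clock: 8.48
tcp_pos: [0.5326, -0.1156, 0.0594]
ee_rot: [-0.183, -3.136, -0.0]
wrist_force: [-1.1, -0.3, -0.2]
finger_gap: 0.0271
[ 0.53274773 -0.11554421  0.05970172] [-0.47184948 -0.23746888 -0.68999081] 0.026909660391515187 [-1.82888682e-01 -3.13610718e+00 -2.18000519e-05]
```

View pics/w4.png

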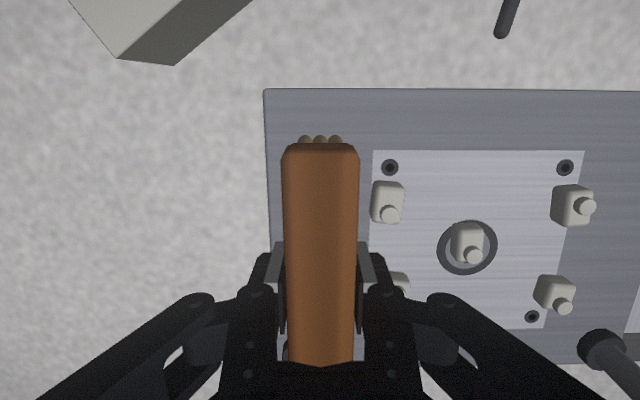

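```bash
python3 -m inch '[[1,[0,0.01,0],0],[1,[0,0.0125,0],0],[1,[0,0.0125,0],0],[1,[0,0.0125,0],0],[1,[0,0.0125,0],0],[1,[0,0.0125,0],0],[1,[0,0.0125,0],0],[1,[0,0.0125,0],0]]'
python3 - <<'E'
from h import *
c=read_camera('wrist'); save('w5',c['pixels']);s=monitor.observe();print(s['tcp_pos'],s['wrist_force'],s['finger_gap'],s['ee_rot'])
E
```

```text
clock: 9.52
tcp_pos: [0.5441, -0.0173, 0.0598]
ee_rot: [-0.182, -3.136, 0.0]
wrist_force: [-0.3, -0.1, -1.2]
finger_gap: 0.0272
[ 0.54418824 -0.01623453  0.05978162] [-0.50448464  2.08873802 -0.22530114] 0.027095354373309368 [-1.81013489e-01 -3.13632157e+00 -5.16453307e-04]
```

View pics/w5.png

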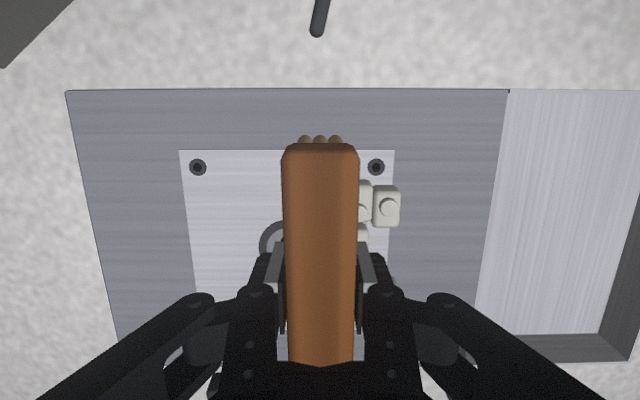

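```bash
python3 -m inch '[[1,[0,0.0125,0],0],[1,[0,0.0125,0],0],[1,[0,0.0125,0],0],[1,[0,0.0125,0],0],[1,[0,0.0125,0],0],[1,[0,0.0125,0],0],[1,[0,0.0125,0],0],[1,[0,0.0135,0],0]]'
python3 - <<'E'
from h import *
c=read_camera('wrist'); save('w6',c['pixels']);s=monitor.observe();print(s['tcp_pos'],s['wrist_force'],s['finger_gap'],s['ee_rot'])
c=read_camera('scene'); save('s6',cv2.resize(c['pixels'][150:330,200:400],None,fx=3.5,fy=3.5))
E
```

```text
clock: 10.58
tcp_pos: [0.5558, 0.083, 0.0598]
ee_rot: [-0.182, -3.136, -0.0]
wrist_force: [-0.4, -0.0, -0.3]
finger_gap: 0.0272
[0.55595247 0.08428434 0.05984871] [-0.79180152  1.72823647 -1.06601316] 0.026786607131871133 [1.80777038e-01 3.13608776e+00 5.92931441e-04]
```

View pics/w6.png

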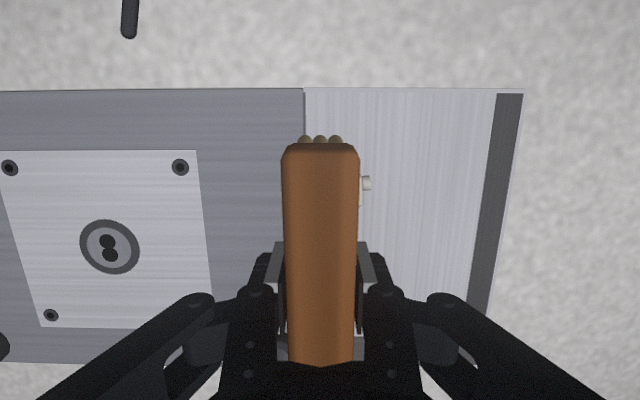

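View pics/s6.png

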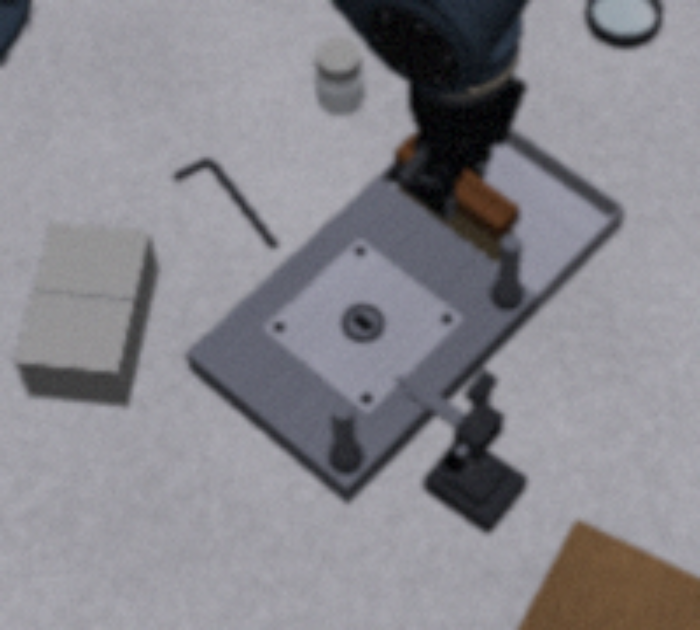

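```bash
python3 -m inch '[[1,[0,0.008,0],0],[1,[0,0.008,0],0],[1,[0,0,-0.005],0],[1,[0,0,-0.03],0],[1,[0,-0.05,-0.04],0],[1,[0,-0.05,0],0],[1,[0,0,0],0]]'
python3 - <<'E'
from h import *
c=read_camera('wrist'); save('w7',c['pixels']);s=monitor.observe();print(s['tcp_pos'],s['wrist_force'],s['finger_gap'],s['ee_rot'])
E
```

```text
clock: 11.55
tcp_pos: [0.546, -0.0028, 0.1347]
ee_rot: [0.187, 3.135, -0.001]
wrist_force: [0.6, 1.3, -1.5]
finger_gap: 0.027
[ 0.54607447 -0.00135981  0.13432246] [ 0.86822185  0.47591527 -1.21160317] 0.026926405256926203 [ 1.85643443e-01  3.13558504e+00 -1.19902329e-05]
```

View pics/w7.png

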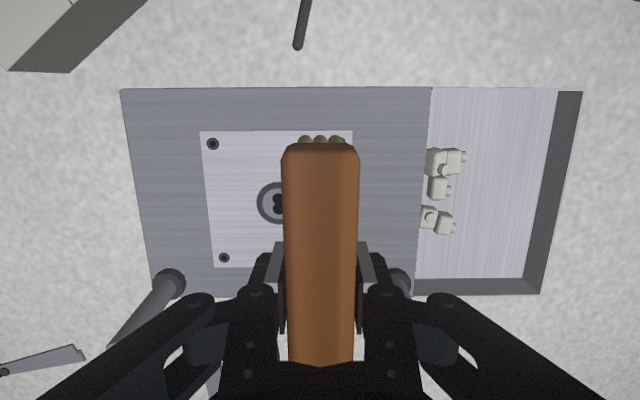

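```bash
python3 -m inch '[[1,[0.002,-0.04,0],0],[1,[0,-0.045,0],0],[1,[0,-0.045,0],0],[1,[0,-0.045,0],0],[1,[0,-0.045,0],0],[1,[0,-0.045,0],0],[1,[0,-0.04,0],0],[1,[0,-0.02,0.03],0]]';python3 -m inch '[[1,[0,0,0.04],0],[1,[0,0,0.025],0],[1,[0,0,0.007],0],[1,[0,0,0.002],0],[1,[0,0,0],0]]'
```

```text
clock: 12.6
tcp_pos: [0.5079, -0.3245, 0.1052]
ee_rot: [0.182, 3.133, -0.004]
wrist_force: [0.1, -0.4, -1.9]
finger_gap: 0.0271
clock: 13.22
tcp_pos: [0.5073, -0.3228, 0.0308]
ee_rot: [0.181, 3.135, -0.001]
wrist_force: [-0.1, -1.0, -1.1]
finger_gap: 0.0271
```

```bash
python3 -m inch '[[1,[0,0,0.0015],0],[1,[0,0,0.001],0],[1,[0,0,0],0]]'
```

```text
clock: 13.6
tcp_pos: [0.5069, -0.3228, 0.0281]
ee_rot: [0.182, 3.136, -0.001]
wrist_force: [-1.0, 0.7, 5.5]
finger_gap: 0.027
```

```bash
python3 -m inch '[[-1,[0,0,0],0],[-1,[0,0,0],0],[-1,[0,0,0],0],[-1,[0,0,0],0],[-1,[0,0,-0.04],0],[-1,[0,0,-0.05],0],[-1,[0,0,-0.06],0],[-1,[0,0,-0.06],0]]'; python3 -m inch '[[-1,[0,0.05,-0.03],0],[-1,[0,0.05,0],0],[-1,[0,0.05,0],0],[-1,[0,0.05,0],0],[-1,[0,0.05,0],0],[-1,[0,0.05,0],0],[-1,[0,0.02,0],0],[-1,[0,0,0],0]]'
python3 - <<'E'
from h import *
c=read_camera('wrist'); save('w8',c['pixels']);s=monitor.observe();print(s['tcp_pos'],s['ee_rot'])
np.savez('w8.npz',p=c['pixels'],intrinsics=c['intrinsics'],distortion=c['distortion'],cam_to_world=c['cam_to_world'])
E
```

```text
clock: 14.6
tcp_pos: [0.5064, -0.3225, 0.2393]
ee_rot: [-0.182, -3.136, -0.0]
wrist_force: [0.6, -0.5, 0.2]
finger_gap: 0.0857
clock: 15.6
tcp_pos: [0.5436, -0.0042, 0.2673]
ee_rot: [-0.179, -3.136, 0.0]
wrist_force: [-0.8, -1.0, 0.7]
finger_gap: 0.0855
[ 0.54360924 -0.00514807  0.26728503] [-1.80728414e-01 -3.13631493e+00  5.38948655e-04]
```

View pics/w8.png

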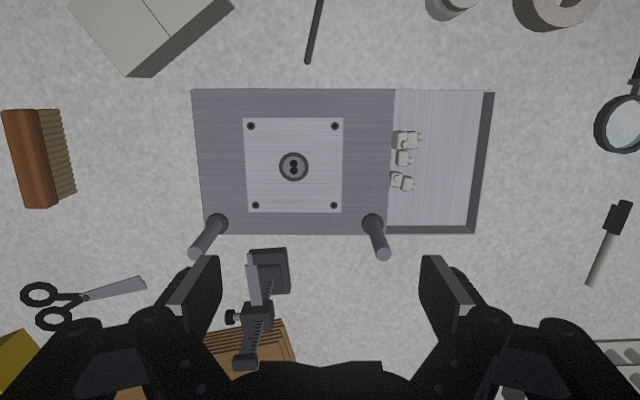

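```bash
python3 - <<'E'
from h import *
p=np.load('w8.npz')['p']
save('w8a',cv2.resize(p[230:350,200:330],None,fx=4.5,fy=4.5,interpolation=cv2.INTER_CUBIC))
save('w8b',cv2.resize(p[110:210,370:500],None,fx=5,fy=5,interpolation=cv2.INTER_CUBIC))
p=np.load('w1.npz')['p']
save('w1d',cv2.resize(p[200:320,220:350],None,fx=4.5,fy=4.5,interpolation=cv2.INTER_CUBIC))
E
```

```text
(no output)
```

View pics/w8a.png

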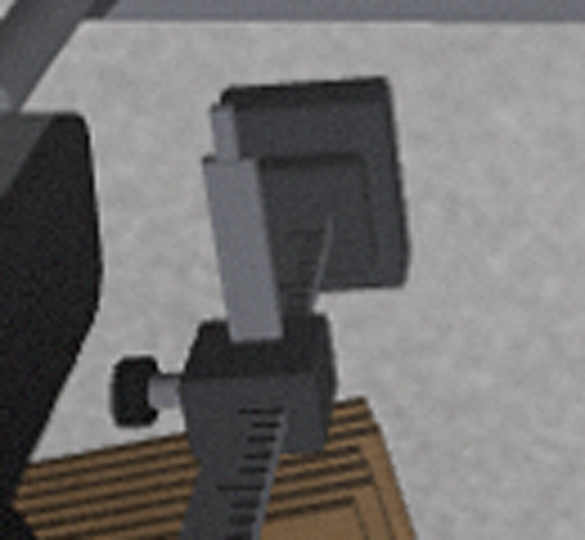

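View pics/w8b.png

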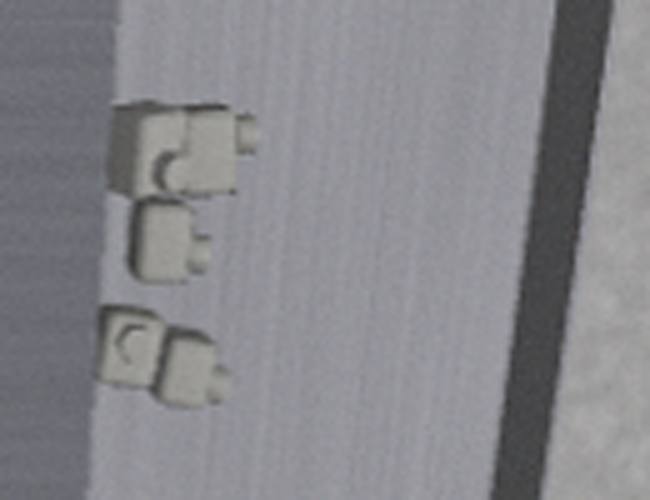

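View pics/w1d.png

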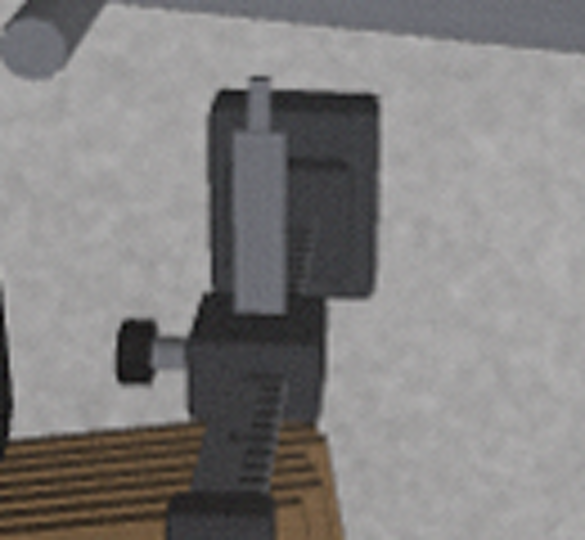

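```bash
python3 -m inch '[[-1,[0.02,0.05,0],0],[-1,[0,0.05,0],0],[-1,[0,0.02,0],0],[-1,[0,0,0.02],0],[-1,[0,0,0],0]]'
python3 - <<'E'
from h import *
c=read_camera('wrist'); save('w9',c['pixels']);s=monitor.observe();print(s['tcp_pos'],s['ee_rot'])
np.savez('w9.npz',p=c['pixels'],intrinsics=c['intrinsics'],distortion=c['distortion'],cam_to_world=c['cam_to_world'])
s=read_camera('scene')['pixels']
save('s9',cv2.resize(s[170:320,230:400],None,fx=4.5,fy=4.5,interpolation=cv2.INTER_CUBIC))
E
```

```text
clock: 16.27
tcp_pos: [0.5372, 0.1155, 0.2462]
ee_rot: [-0.183, -3.134, 0.001]
wrist_force: [0.1, 0.5, -0.3]
finger_gap: 0.0853
[0.53761814 0.11552649 0.24714837] [-1.83545626e-01 -3.13509182e+00  7.24587909e-04]
```

View pics/w9.png

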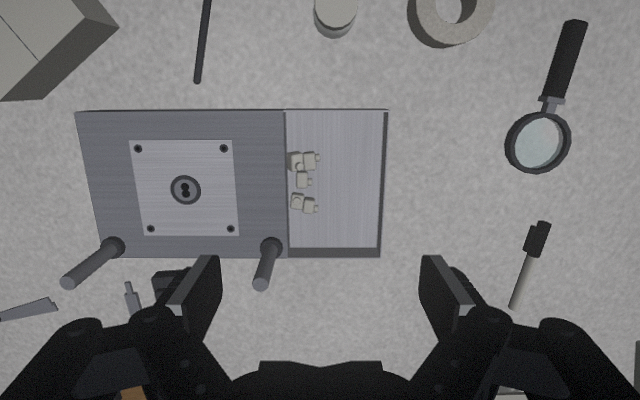

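View pics/s9.png

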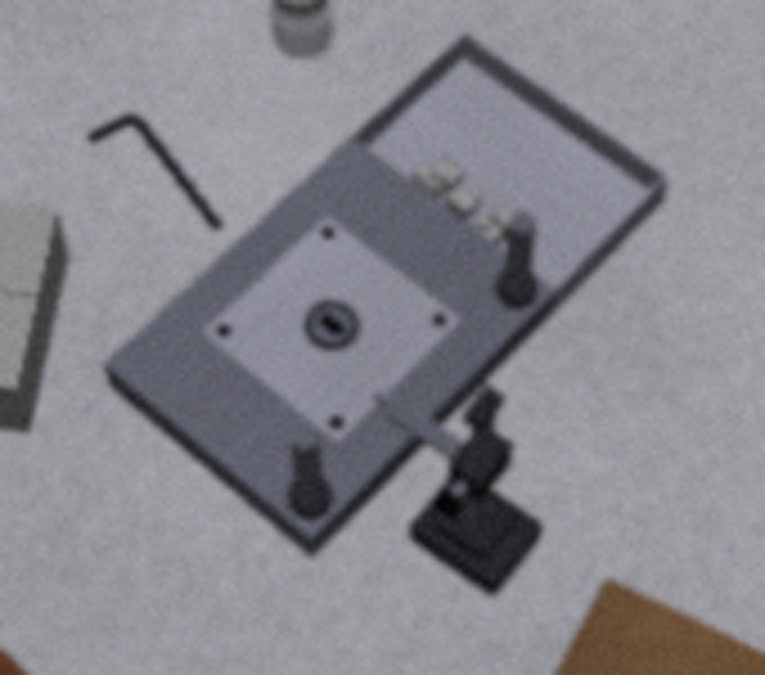

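```bash
python3 - <<'E'
from h import *
p=np.load('w9.npz')['p']
save('w9a',cv2.resize(p[130:230,265:355],None,fx=6.5,fy=6,interpolation=cv2.INTER_CUBIC))
save('w9b',cv2.resize(p[240:320,60:220],None,fx=5,fy=5,interpolation=cv2.INTER_CUBIC))
E
```

```text
(no output)
```

View pics/w9a.png

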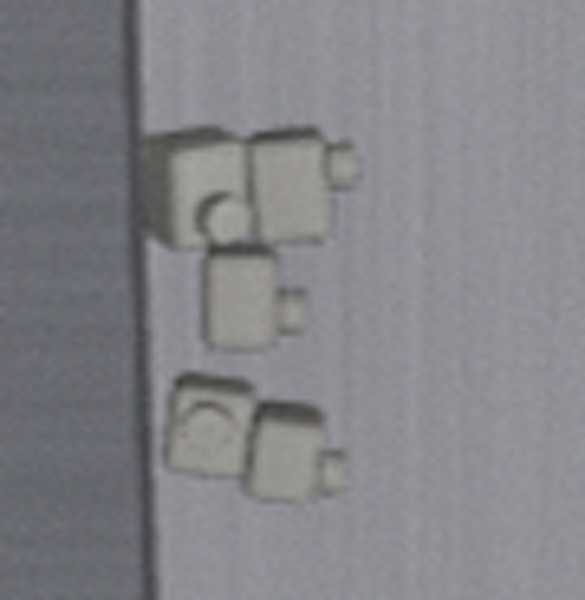

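View pics/w9b.png

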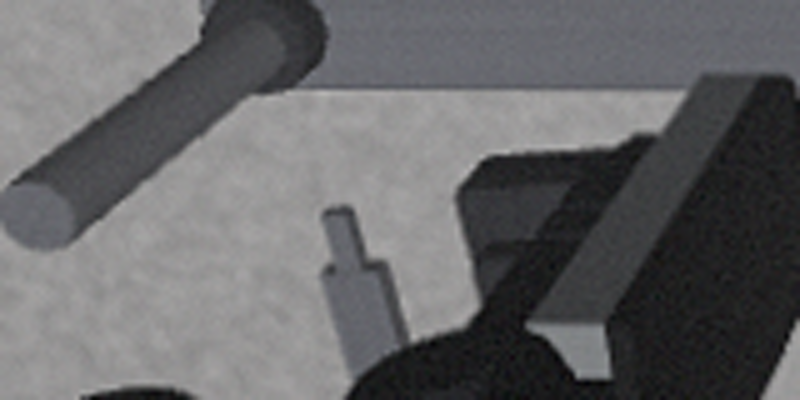

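```bash
cat > tri.py <<'E'
from h import *
def tri(obs):
    A=[];b=[]
    for c,p in obs:
        o,d=ray(c,p); d=d/np.linalg.norm(d); M=np.eye(3)-np.outer(d,d); A.append(M); b.append(M@o)
    X=np.linalg.solve(sum(A),sum(b)); return X,[ (proj(c,X)[0]-p).round(1).tolist() for c,p in obs]
E
python3 - <<'E'
from tri import *
w1,w8,w9=[dict(np.load(f'w{i}.npz')) for i in (1,8,9)]
q=np.array([.5508,-.0355,-.1148]);R=np.array([[np.cos(q[2]),np.sin(q[2])],[-np.sin(q[2]),np.cos(q[2])]])
d=lambda X:(R@(X[:2]-q[:2])).round(4).tolist()+[round(X[2],4)]
a=lambda p:[370+p[0]/5,110+p[1]/5]; b=lambda p:[265+p[0]/6.5,130+p[1]/6]
for n,pa,pb in [('left up corner',(110,106),(147,140)),('left low corner',(110,190),(147,232)),('face top corner up',(140,108),(175,140)),('face top cor low',(133,192),(168,245)),('neighbor TR',(237,108),(320,132)),('neighbor BR',(237,192),(328,240)),('block3 BR',(190,280),(275,350)),('b4 TL',(105,308),(177,378))]:
    X,e=tri([(w8,a(pa)),(w9,b(pb))]); print(n,d(X),e)
for p in [(132,100),(145,500)]: print('plate edge z30 w9',d(atz(w9,b(p),.03)))
for p in [(117,100),(90,490)]: print('plate edge z30 w8',d(atz(w8,a(p),.03)))
X,e=tri([(w1,[220+258/4.5,200+77/4.5]),(w8,[200+221/4.5,230+104/4.5]),(w9,[60+339/5,240+207/5])]);print('tip',X,d(X),e)
for w,p in((w1,None),(w8,[370-76.5,166.5]),(w9,[185,189.5])):
    if p: print('button',atz(w,p,.03).round(4))
E
```

```text
left up corner [-0.038, 0.1126, np.float64(0.0167)] [[0.1, 0.4], [-0.1, -0.4]]
left low corner [-0.0205, 0.1127, np.float64(0.0207)] [[-0.1, -0.6], [0.1, 0.6]]
face top corner up [-0.0388, 0.118, np.float64(0.023)] [[0.0, 0.1], [-0.0, -0.1]]
face top cor low [-0.0205, 0.1167, np.float64(0.0275)] [[0.0, 0.1], [-0.0, -0.1]]
neighbor TR [-0.0383, 0.142, np.float64(0.0151)] [[-0.0, -0.3], [0.1, 0.3]]
neighbor BR [-0.0188, 0.1432, np.float64(0.0169)] [[0.0, 0.0], [-0.0, -0.0]]
block3 BR [0.0022, 0.1338, np.float64(0.0173)] [[0.0, 0.2], [-0.0, -0.2]]
b4 TL [0.0108, 0.1159, np.float64(0.0088)] [[-0.0, -0.1], [0.0, 0.1]]
plate edge z30 w9 [-0.0472, 0.1118, np.float64(0.03)]
plate edge z30 w9 [0.0279, 0.1116, np.float64(0.03)]
plate edge z30 w8 [-0.0415, 0.1112, np.float64(0.03)]
plate edge z30 w8 [0.0499, 0.1107, np.float64(0.03)]
tip [ 0.62067106 -0.08594007  0.09555415] [0.0752, -0.0421, np.float64(0.0956)] [[0.1, -0.1], [-0.2, 0.0], [0.1, 0.1]]
button [ 0.5507 -0.0352  0.03  ]
button [ 0.5506 -0.0358  0.03  ]
```

```bash
python3 -m inch '[[-1,[0.012,0.05,0],0],[-1,[0.012,0.05,0],0],[-1,[0.012,0.05,0],0],[-1,[0.012,0.05,0],0],[-1,[0.012,0.05,0.02],0],[-1,[0,0,0.02],0],[-1,[0,0,0],0]]'
python3 - <<'E'
from tri import *
c=read_camera('wrist'); save('w10',c['pixels']);s=monitor.observe();print(s['tcp_pos'],s['ee_rot'])
np.savez('w10.npz',p=c['pixels'],intrinsics=c['intrinsics'],distortion=c['distortion'],cam_to_world=c['cam_to_world'])
r=finder.outline_of(c,'loupe'); print([(x['p'],x['pixel'],x['pixels'].sum()) for x in r])
t=read_camera('top'); print('roll',atz(t,(243,235),.038),'jar',atz(t,(284,238),.062))
E
```

```text
clock: 17.25
tcp_pos: [0.5067, 0.3714, 0.2067]
ee_rot: [-0.182, -3.135, 0.002]
wrist_force: [-0.5, -0.5, 0.4]
finger_gap: 0.0853
[0.507311   0.37137901 0.20787635] [-1.82772457e-01 -3.13623222e+00  3.14121193e-04]
[(0.95, [473.4, 101.9], np.int64(6461)), (0.89, [323.5, 190.3], np.int64(5388))]
roll [0.39886437 0.25902576 0.038     ] jar [0.39184412 0.14452258 0.062     ]
```

View pics/w10.png

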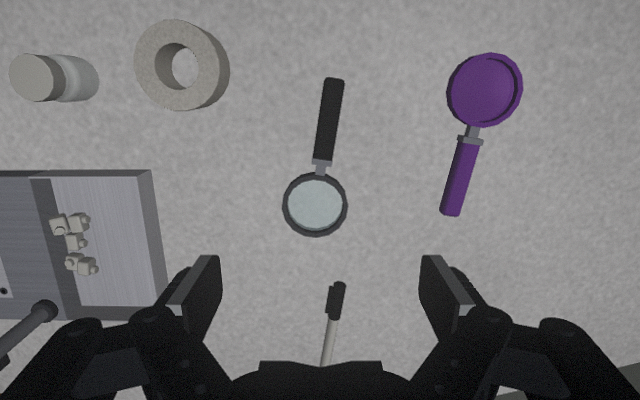

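Candidates: the loupe with dark rim and black handle at (320,160), and purple ones at (470,130) and off view. The dark one fits the description; I'll confirm it in a crop.

```bash
python3 - <<'E'
from tri import *
c=dict(np.load('w10.npz'));p=c['p']
save('w10a',cv2.resize(p[65:245,265:365],None,fx=3.3,fy=3.3,interpolation=cv2.INTER_CUBIC))
E
```

```text
(no output)
```

View pics/w10a.png

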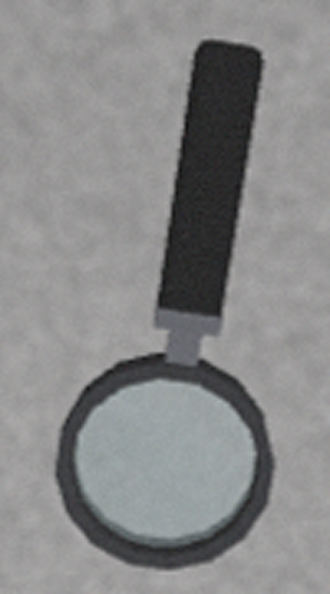

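```bash
python3 - <<'E'
from tri import *
c=dict(np.load('w10.npz')); f=lambda p:[265+(p[0]-1)/3.3,65+(p[1]-1)/3.3]
L=atz(c,f((164.5,460)),.012)[:2]; E=atz(c,f((230,44)),.014)[:2]; S=atz(c,f((190,314)),.016)[:2]
for X in (L,E,S): print(X.round(4))
u=(L-E)/np.linalg.norm(L-E); print('len',np.linalg.norm(L-E),'exp .129','start',(S-L)@u,'yaw',np.degrees(np.arctan2(u[1],u[0])))
v=S-E; print('yaw handle',np.degrees(np.arctan2(v[1],v[0])))
print('origin',(L-.065*u).round(4),(E+.064*u).round(4))
E
```

```text
[0.5463 0.3609]
[0.4244 0.3944]
[0.4997 0.3744]
len 0.12640426428573007 exp .129 start -0.04842916328572807 yaw -15.322888566359756
yaw handle -14.854593691378804
origin [0.4836 0.3781] [0.4861 0.3774]
```

```bash
python3 -m inch '[[-1,[0,0,0.03],8.5],[-1,[0.023,0,0.04],0],[-1,[0,0,0.04],0],[-1,[0,0,0.03],0],[-1,[0,0,0],0]]'
python3 - <<'E'
from tri import *
c=read_camera('wrist'); save('w11',c['pixels']);s=monitor.observe();print(s['tcp_pos'],s['ee_rot'])
E
```

```text
clock: 18.02
tcp_pos: [0.4845, 0.3771, 0.0666]
ee_rot: [-0.415, -3.112, 0.002]
wrist_force: [-0.2, -0.0, 0.6]
finger_gap: 0.0855
[0.48526583 0.37771982 0.0682037 ] [4.14877080e-01 3.11383794e+00 2.86071612e-04]
```

View pics/w11.png

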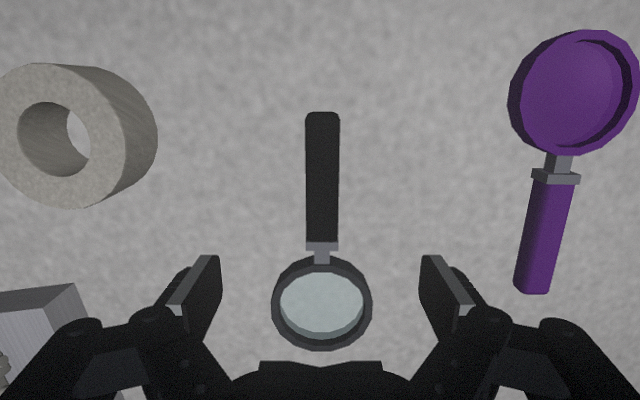

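```bash
python3 -m inch '[[-1,[0,0,0.03],0],[-1,[0,0,0.022],0],[-1,[0,0,0.009],0],[-1,[0,0,0.002],0],[-1,[0,0,0],0]]'; python3 -m inch '[[1,[0,0,0],0],[1,[0,0,0],0],[1,[0,0,0],0],[1,[0,0,0],0],[1,[0,0,0],0],[1,[0,0,0],0]]'
```

```text
clock: 18.7
tcp_pos: [0.4853, 0.3783, 0.0055]
ee_rot: [0.414, 3.113, 0.002]
wrist_force: [-0.0, 0.4, -0.3]
finger_gap: 0.0857
clock: 19.45
tcp_pos: [0.4848, 0.3781, 0.0047]
ee_rot: [0.414, 3.114, 0.001]
wrist_force: [-0.9, 0.0, 5.7]
finger_gap: 0.0183
```

```bash
python3 -m inch '[[1,[0,0,-0.01],0],[1,[0,0,-0.02],0],[1,[0,0,-0.05],0],[1,[0,0,-0.05],0],[1,[0,0,-0.05],0],[1,[0,0,0],0],[1,[0,0,0],0]]'
python3 - <<'E'
from tri import *
c=read_camera('wrist'); save('w12',c['pixels']);s=monitor.observe();print(s['tcp_pos'],s['ee_rot'],s['finger_gap'],s['wrist_force'],s['ft_torque'])
E
```

```text
clock: 20.32
tcp_pos: [0.4842, 0.3777, 0.1844]
ee_rot: [-0.414, -3.114, 0.0]
wrist_force: [-0.3, 0.2, -1.8]
finger_gap: 0.0179
[0.48405661 0.37758266 0.18354724] [-4.13432520e-01 -3.11298796e+00  1.72766909e-03] 0.018705825449617266 [ 0.49233027 -0.24214891 -0.62191596] [-0.00460569 -0.03701014 -0.04158416]
```

View pics/w12.png

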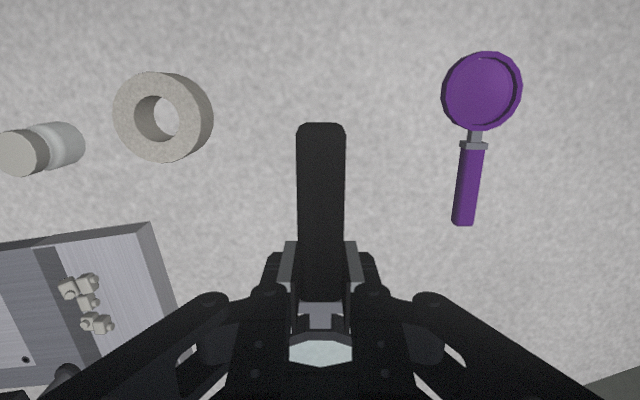

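```bash
python3 -m inch '[[1,[-0.005,-0.02,0],0],[1,[-0.011,-0.039,0],0],[1,[-0.011,-0.039,0],0],[1,[-0.011,-0.039,0],0],[1,[-0.011,-0.039,0],0],[1,[-0.011,-0.039,0],0],[1,[-0.011,-0.039,0],0],[1,[-0.011,-0.039,0],0]]'; python3 -m inch '[[1,[-0.011,-0.039,0],0],[1,[-0.011,-0.039,0],0],[1,[-0.005,-0.01,0.02],0],[1,[0,0,0.03],0],[1,[0,0,0.02],0],[1,[0,0,0],0],[1,[0,0,0],0]]'
python3 - <<'E'
from tri import *
s=monitor.observe();print(s['tcp_pos'],s['ee_rot'],s['finger_gap'])
for n in ('scene','top'):
    c=read_camera(n); save(n+'13',c['pixels'])
    np.savez(n+'13.npz',p=c['pixels'],intrinsics=c['intrinsics'],distortion=c['distortion'],cam_to_world=c['cam_to_world'])
    r=finder.outline_of(c,'loupe_lens'); print(n,[(round(x['p'],2),x['pixel'],x['pixels'].sum()) for x in r])
    p=c['pixels']; y,x,=((170,225) if n=='scene' else (110,270))
    save(n+'13c',cv2.resize(p[y:y+150,x:x+190],None,fx=4,fy=4,interpolation=cv2.INTER_CUBIC))
E
```

```text
clock: 21.38
tcp_pos: [0.4863, 0.0716, 0.1836]
ee_rot: [-0.414, -3.113, 0.001]
wrist_force: [0.6, 0.1, -1.9]
finger_gap: 0.0184
clock: 22.25
tcp_pos: [0.4904, -0.0186, 0.1148]
ee_rot: [0.414, 3.114, -0.0]
wrist_force: [0.4, 0.1, -1.1]
finger_gap: 0.018
[ 0.49035062 -0.01859549  0.1148082 ] [ 4.13923197e-01  3.11401755e+00 -8.68703021e-05] 0.018022703132237368
scene [(0.72, [321.3, 110.5], np.int64(324)), (0.71, [300.4, 222.8], np.int64(671))]
top [(0.93, [193.2, 274.2], np.int64(803)), (0.66, [150.8, 208.1], np.int64(785))]
```

View pics/scene13c.png

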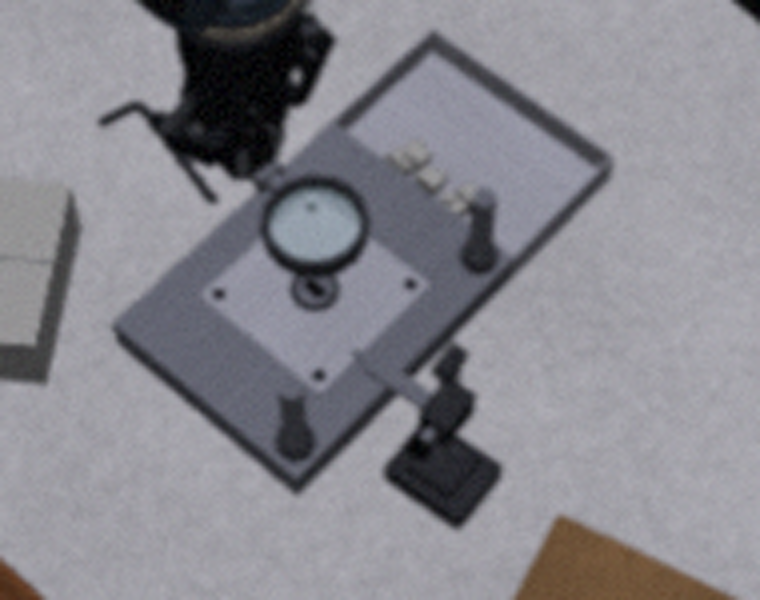

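View pics/top13c.png

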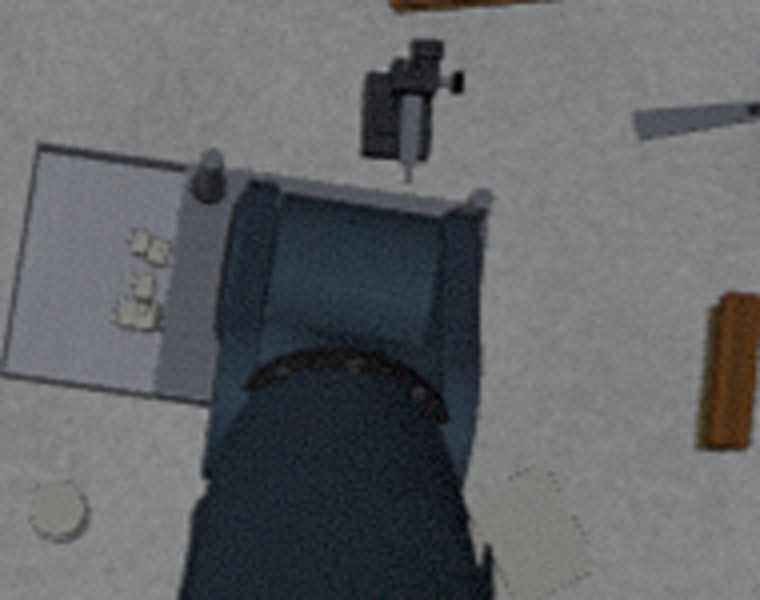

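```bash
cat > chk.py <<'E'
from tri import *
import sys
c=dict(np.load(sys.argv[1])); T=np.array(eval(sys.argv[2])); off=eval(sys.argv[3]); sc=eval(sys.argv[4]); yaw=-np.radians(15.13)
u=np.array([np.cos(yaw),np.sin(yaw),0]); n=np.array([-np.sin(yaw),np.cos(yaw),0])
def P(X): return ((proj(c,X)-off)*sc+sc/2).round(1).tolist()
print('button',P([.5506,-.0354,.03]),'tip',P([.6207,-.0859,.0956]),'pillar tops',P([[.5508+.0675-.0105,-.0355-.0078-.0914,.112],[.5508+.0675+.0105,-.0355-.0078+.0914,.112]]))
L=T+.065*u+[0,0,.003]; th=np.linspace(0,2*np.pi,200)[:,None]
for zz in (0.006,-0.008,):   # rim top/bottom
    C=L+.034*(np.cos(th)*u+np.sin(th)*n)+[0,0,zz]; q=np.array(P(C)); print('rim bbox',q.min(0),q.max(0))
print('lens',P(L))
E
python3 chk.py scene13.npz '[.4904,-.0186,.1148]' '[225,170]' 4
```

```text
button [[314.9, 287.1]] tip [[355.1, 350.3]] pillar tops [[291.3, 385.5], [484.6, 193.6]]
rim bbox [260.4 172.5] [367.2 264.1]
rim bbox [261.5 184. ] [367.3 275.1]
lens [[314.1, 222.5]]
```

```bash
python3 -m inch '[[1,[0.0025,0,0.01],0],[1,[0,0,0.008],0],[1,[0,0,0.004],0],[1,[0,0,0],0],[1,[0,0,0],0],[1,[0,0,0],0]]'
python3 - <<'E'
from tri import *
Z=[]
for i in range(6):
    c=read_camera('scene' if i<3 else 'wrist'); s=monitor.observe(); Z.append(s['tcp_pos'])
    if i<3: im=c['pixels'].astype(float) if i==0 else im+c['pixels']; k=c
print(np.round(Z,4),np.mean(Z,0),s['ee_rot'],s['qvel'])
save('w14',c['pixels']); p=(im/3).astype(np.uint8)
np.savez('s14.npz',p=p,intrinsics=k['intrinsics'],distortion=k['distortion'],cam_to_world=k['cam_to_world'])
save('s14c',cv2.resize(p[200:290,270:370],None,fx=7,fy=6.5,interpolation=cv2.INTER_CUBIC))
E
python3 chk.py s14.npz '[.4879,-.0183,.0928]' '[270,200]' '[7,6.5]' 2>&1 | tail -5; python3 - <<'E'
E
```

```text
clock: 23.2
tcp_pos: [0.4881, -0.0176, 0.0925]
ee_rot: [0.414, 3.114, -0.0]
wrist_force: [-0.3, -0.1, -1.1]
finger_gap: 0.0184
[[ 0.4881 -0.0177  0.0925]
 [ 0.4881 -0.0177  0.0925]
 [ 0.4881 -0.0176  0.0925]
 [ 0.4881 -0.0176  0.0924]
 [ 0.488  -0.0176  0.0924]
 [ 0.488  -0.0176  0.0924]] [ 0.48806713 -0.01764087  0.092448  ] [ 4.13636748e-01  3.11408016e+00 -3.34662777e-05] [-0.00061136  0.00105021 -0.00090833  0.00048197  0.0007976   0.00022049]
                   ~^^^^^^^^^^^^^^^^^^^^
  File "chk.py", line 5, in P
    def P(X): return ((proj(c,X)-off)*sc+sc/2).round(1).tolist()
                                         ~~^~
TypeError: unsupported operand type(s) for /: 'list' and 'int'
```

View pics/s14c.png

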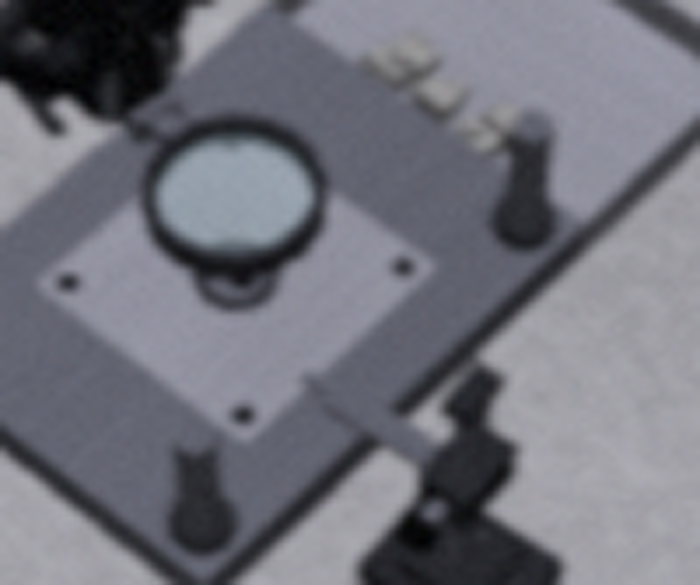

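View pics/w14.png

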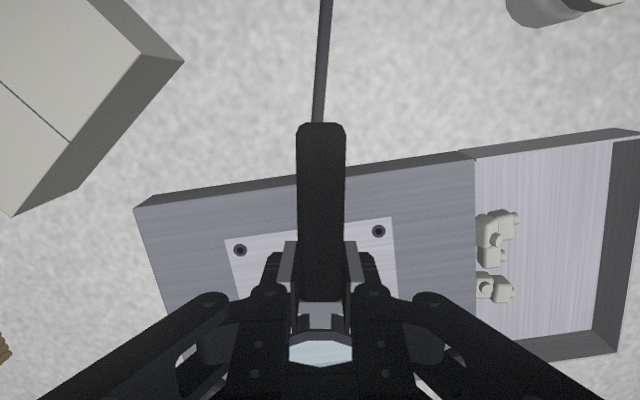

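```bash
python3 chk.py s14.npz '[.4881,-.0176,.0925]' '[270,200]' 'np.array([7,6.5])'
python3 - <<'E'
from tri import *
c=read_camera('wrist'); T=np.array([.4881,-.0176,.0925]);yaw=-np.radians(15.13)
u=np.array([np.cos(yaw),np.sin(yaw),0]); n=np.array([-np.sin(yaw),np.cos(yaw),0])
for tilt in (-4,0,4):
  t=np.radians(tilt); 
  def X(x,y,z): return T+[0,0,.003]+u*(x*np.cos(t)-z*np.sin(t))+n*y+np.array([0,0,1])*(x*np.sin(t)+z*np.cos(t))
  print(tilt,proj(c,[X(-.064,-.01,.008),X(-.064,.01,.008),X(.02,-.01,.008),X(.02,.01,.008)]).round(1).tolist())
save('w15c',cv2.resize(c['pixels'][100:380,260:380],None,fx=2,fy=2))
E
```

```text
button [[236.1, 271.5]] tip [[306.4, 374.2]] pillar tops [[194.8, 431.5], [533.0, 119.6]]
rim bbox [140.4 110.3] [324.4 257.6]
rim bbox [142.4 128.5] [324.7 275. ]
lens [[232.9, 190.6]]
-4 [[292.5, 126.3], [347.1, 126.3], [298.0, 310.4], [341.7, 310.4]]
0 [[293.4, 123.1], [346.2, 123.1], [297.8, 311.4], [341.9, 311.4]]
4 [[294.2, 120.8], [345.4, 120.8], [297.6, 312.2], [342.1, 312.2]]
```

View pics/w15c.png

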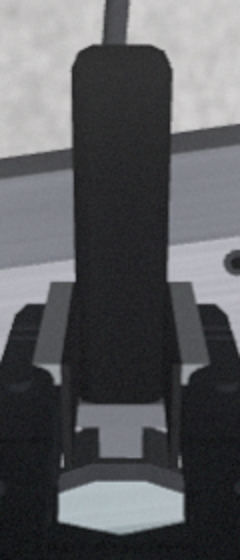

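```bash
python3 - <<'E'
from tri import *
from scipy.optimize import least_squares
acc=0
for i in range(4): c=read_camera('wrist'); acc=acc+c['pixels'].astype(float).mean(2)
g=acc/4
T=np.array(monitor.observe()['tcp_pos']);yaw=-np.radians(15.13)
rows=list(range(136,234,4)); E=[]
for r in rows:
    l=g[r,270:372]; d=np.diff(l); 
    h=l[45:58].mean()
    # half-level crossings
    Lb=np.median(l[10:20]); Rb=np.median(l[84:94])
    i=50
    while l[i]<(h+Lb)/2: i-=1
    xl=270+i+ (l[i]-(h+Lb)/2)/(l[i]-l[i+1])
    i=50
    while l[i]<(h+Rb)/2: i+=1
    xr=270+i-(l[i]-(h+Rb)/2)/(l[i]-l[i-1])
    E.append((xl,xr))
E=np.array(E); print(np.c_[rows,E,E[:,1]-E[:,0]][::4].round(2))
print('slope width/row',np.polyfit(rows,E[:,1]-E[:,0],1))
u=np.array([np.cos(yaw),np.sin(yaw),0]); n=np.array([-np.sin(yaw),np.cos(yaw),0])
for tilt in (-8,-4,0,4,8,12):
  t=np.radians(tilt); out=[]
  for zt in (.008,.005):
    xs=np.linspace(-.06,0,13); X=lambda x,y,z: T+[0,0,.003]+u*(x*np.cos(t)-z*np.sin(t))+n*y+np.array([0,0,1])*(x*np.sin(t)+z*np.cos(t))
    a=proj(c,[X(x,-.01,zt) for x in xs]); b=proj(c,[X(x,.01,zt) for x in xs])
    w=np.interp([140,180,220],a[:,1],b[:,0]-a[:,0]); out.append(w.round(2).tolist())
  print(tilt,out)
E
```

```text
[[136.   295.36 345.72  50.36]
 [152.   295.42 345.16  49.74]
 [168.   295.61 345.15  49.53]
 [184.   296.27 344.58  48.3 ]
 [200.   296.35 344.16  47.81]
 [216.   296.56 343.8   47.24]
 [232.   297.04 343.13  46.09]]
slope width/row [-4.45026112e-02  5.68173617e+01]
-8 [[55.53, 52.77, 49.87], [54.26, 51.48, 48.65]]
-4 [[53.77, 51.47, 49.12], [52.51, 50.27, 47.98]]
0 [[52.1, 50.3, 48.46], [50.93, 49.18, 47.37]]
4 [[50.57, 49.24, 47.86], [49.48, 48.18, 46.83]]
8 [[49.16, 48.26, 47.31], [48.14, 47.25, 46.32]]
12 [[47.85, 47.35, 46.81], [46.87, 46.38, 45.85]]
```

```bash
python3 -m inch '[[1,[0,-0.0008,0],0],[1,[0,0,0],0],[1,[0,0,0],0],[1,[0,0,0],0]]'
python3 - <<'E'
from tri import *
s=monitor.observe(); print(s['tcp_pos'],s['ee_rot'],np.abs(s['qvel']).max(),s['finger_gap'],s['wrist_force'])
T=np.array(s['tcp_pos']);y=-np.radians(15.13);print('lens',T+[.065*np.cos(y),.065*np.sin(y),.003])
t=read_camera('top'); save('t15',t['pixels'])
E
```

```text
clock: 24.25
tcp_pos: [0.4878, -0.0184, 0.0924]
ee_rot: [0.414, 3.114, -0.0]
wrist_force: [-0.0, -0.1, -1.5]
finger_gap: 0.0182
[ 0.48781349 -0.018393    0.09235821] [ 4.13664898e-01  3.11420374e+00 -8.21878541e-06] 0.002607600687136069 0.01815948693465552 [-0.02027944 -0.13953682 -1.52581459]
lens [ 0.55056034 -0.03535865  0.09535821]
```

View pics/t15.png

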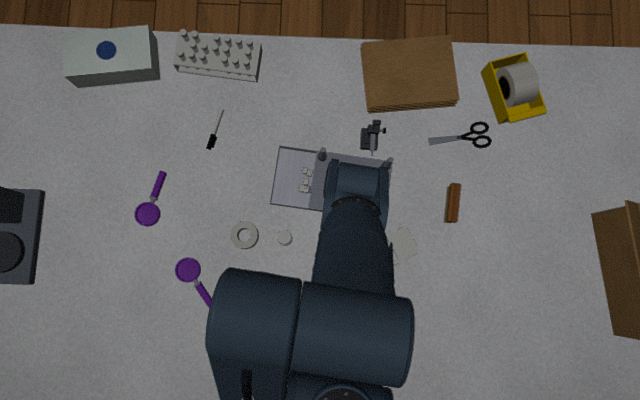

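```bash
python3 -c "
from workcell import robot; print(robot.hand_in())"
```

```text
the job is handed in; nothing more can be done
None
```

I swept all five sprue stubs off the plate into the catch tray with the brush and set the brush back on the bench where it had stood. I then took the black-handled loupe and held it above the die button. I handed the job in with it still held there, at about 24 s on the clock; no verdict came back.

**Stubs:** The wrist pictures after the sweep show all five in the tray and the plate clear. One of them leans against the plate's end face. I measured its top at about 27 mm, below the 30 mm rim, and none of it lies on the plate.

**Lens position:** From the arm's readings, the lens centre is at (0.5506, -0.0354, 0.0954) m. The pictures put the button centre at (0.5506, -0.0354) m and the pointer tip at 0.0956 m.

**Level:** The handle's outline in the wrist picture gives a tilt of about 0 to 1°.

**Clearance and stillness:** The arm was still. The lens centre is about 86 mm from the pointer tip, so the 34 mm rim clears it. The handle and fingers hang about 60 mm above the plate.

**Limits of these checks:** The scene camera agreed only to within about half a pixel. That leaves 1 to 2 mm of uncertainty in height, and the camera calibration adds about 2 mm. The last top view could not show the lens because the arm covered it.

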